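Sweep the loose nuts into the bench pan

TASK

Clear up the bench: with the fingertips, gently sweep the three loose steel nuts along the bench top into the red pan through its open side, so that each nut lies wholly inside. Only push them, never pinch or pick them up, and leave everything else on the bench where it stands.

Things in the scene. Friction and masses are not known exactly. Their poses are not given: they have to be found in the camera images.
- nut_a: plain steel hexagon nut, silver-grey with a dark bore, 36 mm across flats, 41.6 mm across corners, 19 mm high, about 110 g (75 to 155 g), lying loose and flat on the bench. Origin: centre of its underside; z up. It slides on the bench when pushed with about 1 N, or less
- nut_b: plain steel hexagon nut, silver-grey with a dark bore, 36 mm across flats, 41.6 mm across corners, 19 mm high, about 110 g (75 to 155 g), lying loose and flat on the bench. Origin: centre of its underside; z up. It slides on the bench when pushed with about 1 N, or less
- nut_c: plain steel hexagon nut, silver-grey with a dark bore, 36 mm across flats, 41.6 mm across corners, 19 mm high, about 110 g (75 to 155 g), lying loose and flat on the bench. Origin: centre of its underside; z up. It slides on the bench when pushed with about 1 N, or less
- pan: red sheet-metal sweeping pan fixed to the bench; walls 30 mm high, 4 mm thick; inside 220 mm (its x) by 160 mm (its y). Origin: centre of the inside at bench height, z up. Open on its whole -y side (edge at y = -80 mm, towards the nuts); walls at x = -110, x = +110 and y = +80 mm. Its floor is level with the bench: no step to feel. Black handle 100 mm long behind the closed +y side
- socket: blue-sleeved wrench socket, steel at the foot, upright cylinder 26 mm across, 38 mm high, loose, stands among the nuts; leave it. Origin: centre of its underside
- bushing: brass flanged bushing standing on its flange, flange 31 mm across and 6 mm high, neck 22 mm across, 32 mm high in all, loose, stands among the nuts; leave it. Origin: centre of its underside
- can: blue spray can with a yellow label, 54 mm across, 180 mm high, loose, stands beyond the nuts; leave it. Origin: centre of its underside
- screwdriver: red-handled screwdriver 200 mm long lying to the right of the nuts; leave it. Origin: underside, mid-length; x along it to the tip
- pliers: red-handled pliers about 160 mm long lying at the far side; leave them. Origin: underside, at the pivot; x towards the jaws
- tape: black roll of tape lying flat, 84 mm across, 25 mm high, on the near right of the nuts; leave it. Origin: centre of its underside

How it is judged:
At the end, for the whole second after the job is handed in: All three nuts lie at rest (under 10 mm/s) on the floor of the pan between its walls, each centre at least 15 mm inside the edge of the open side (a nut resting on another is accepted); the socket, bushing, can, screwdriver, pliers and tape roll are each within 15 mm of where they stood (x of nut_a in the frame of pan between -0.11 and 0.11 m and y of nut_a in the frame of pan between -0.065 and 0.08 m and height (world z) of each of nut_a, nut_b, nut_c below 0.022 m and linear speed of each of nut_a, nut_b, nut_c below 0.01 m/s and x of nut_b in the frame of pan between -0.11 and 0.11 m and y of nut_b in the frame of pan between -0.065 and 0.08 m and x of nut_c in the frame of pan between -0.11 and 0.11 m and y of nut_c in the frame of pan between -0.065 and 0.08 m and distance of each of socket, bushing, can, screwdriver, pliers, tape from where it was at the start of the episode below 0.015 m); the robot touches nothing.
It fails at once if a nut is lifted: its underside rises more than 25 mm off the bench (height (world z) of any of nut_a, nut_b, nut_c above 0.025 m).
It fails at once if a nut is pinched or pressed hard: the fingers put more than 15 N on it (contact force between any of nut_a, nut_b, nut_c and the fingers above 15 N).
It fails at once if a bystander (socket, bushing, can, screwdriver, pliers or tape roll) is moved by more than 15 mm (distance of any of socket, bushing, can, screwdriver, pliers, tape from where it was at the start of the episode above 0.015 m).
It also fails if it takes over 72 s, if anything falls off the work surface, if the arm or the gripper's body presses on something with over 40 N, if the wrist force passes 120 N, or if a joint passes its speed limit or range.

ROBOT

A 6-joint arm with a two-finger parallel gripper is mounted at the origin on the work surface. World frame = base frame: x ahead of the robot, y to its left, z up, the work surface at z = 0. Lengths are in m, angles in rad, forces in N, time in s.
With the tool pointing down it reaches from about 0.3 to 0.875 m from the base axis. Payload 6.4 kg.
Tool frame: the origin (TCP) lies on the front face of the gripper's body, between the roots of the fingers; the fingertips stand 73 mm ahead of it and the grasp point (between the pads) lies 54 mm ahead of it; z points along the fingers, y is the line along which they close (so a half turn about z gives the same grasp; the last joint's range is limited). The gripper opens to 85 mm and grips with 20 to 120 N. Pads are 22 mm wide; open, the fingers measure 114 mm over their backs; the gripper's body (76 mm by 85 mm) begins 54 mm behind the grasp point. The pads swing forward as they close: fully open they stand 13 mm farther back than shut.
Start: joints at [-1.379, 0.181, 1.607, -0, 1.354, -0.206], TCP at [0.223, -0.53, 0.304] pointing down, gripper open.
Joint ranges: [-2.99, 2.99], [-0.89, 2.07], [0.3, 2.58], [-1.14, 4.28], [0, 2.63], [-3.12, 3.12]. Speed limits (rad/s): [2.57, 2.57, 3.01, 3.14, 3.14, 3.14].

INTERFACE

Orientations are given as a rotation vector (axis times angle).
In Python, from workcell import r gives the robot as it stands.
- The arm moves only by the shell command python3 -m inch 'ROWS' [FORCE]. ROWS is JSON, a list of rows, each a list of 7 numbers: the turn, a rotation vector about the world's x, y, z scaled (see below), then the shift along the world's x, y, z scaled (see below), then the closure, from -1 (fully open) to 1 (shut). In form: [[wx, wy, wz, x, y, z, fingers], ...]. A call has 1 to 20 rows; each row shifts and turns the commanded pose from where the row before left it; what a row does not reach is not made up. The controller multiplies each number of a shift by 30 mm and each number of a turn by 360 degrees. A row lasts 1/12 s, in which the tool goes at most 41.7 mm and 7.16 degrees, less where a joint would pass 70% of its speed; a pose out of reach is approached as far as the arm can. A call with a number of a shift or a turn outside -1 to 1 is refused whole. A call with a gripper value outside its range is refused whole. The fingers move at their own pace and stop on an object; FORCE is the grip in N (left out, the last holds). Time passes only in rows, so rows that do not move let the fingers close. It gives the time, the measured TCP pose, the force, the opening and the grip force at its end, in the units of the state.
- r.state(): the state, without advancing time (a new reading comes with each control period).
- r.camera(name): name is "side" or "top"; returns a dict with "frame" (480x640x3 uint8, red, green, blue), "vertical_fov" (degrees; the focal length in pixels is half the picture's height over the tangent of half this angle, whatever the lens; pixels are square), "cx", "cy" (the principal point, pixels), "extrinsics" (4x4, takes a point from camera to world coordinates). Camera axes: x right, y up, looking along -z (the intrinsics and any distortion apply to the point x, -y, -z); pixel columns grow to the right and rows downward; lengths in m; the calibration is good to about 2 mm. A picture is of the moment at which its call begins. There is no depth.
- r.sign_off(): hands the job in; it is judged then, once.
The state is a dict: "clock": time; "joint_pos": joint angles; "qd": joint speeds; "joint_efforts": joint torques, N m; "position": TCP position; "ee_rot": TCP orientation; "force": force on the tool from outside, world axes, zero at the start; "ft_torque": the same for the moment, N m; "opening": opening from 0.0 (shut) to 1.0 (fully open); "grip_force": force on a finger pad.
Only numpy, scipy, OpenCV 4.12 (cv2) and the standard library are available. Lean on these libraries where they do the work, as an engineer would, in place of code of your own. Each camera call takes 0.05 s, during which the arm holds its last target. There are 200 camera calls.

## Working session

There is one attempt and no reset: what is moved stays moved. The work goes in short steps, Python scripts to look and compute and a shell command to move; the robot and the scene stay as the last step left them, time stands still between calls to the robot, and variables do not carry over. Pictures are saved under pics/ and viewed, at most 10 in all, crops included, and the job is handed in when it is done.

```bash
mkdir -p pics; cat > h.py <<'E'
import numpy as np,cv2
from workcell import r
def cam(n,save=None):
    c=r.camera(n)
    if save: cv2.imwrite('pics/'+save,cv2.cvtColor(c['frame'],cv2.COLOR_RGB2BGR))
    return c
def w(c,u,v,z=0):
    f=240/np.tan(np.radians(c['vertical_fov'])/2);E=np.array(c['extrinsics'])
    d=E[:3,:3]@np.array([(u-c['cx'])/f,-(v-c['cy'])/f,-1]);o=E[:3,3]
    return (o+d*(z-o[2])/d[2]).round(4)
E
python3 - <<'E'
from h import *
for n in('top','side'):
    c=cam(n,n+'0.png');print(n,{k:v for k,v in c.items() if k!='frame'})
print(r.state())
E
```

```text
top {'vertical_fov': 42.7459917159396, 'cx': 308.89788361116626, 'cy': 233.31128287466728, 'extrinsics': array([[-0.10781607,  0.97281287, -0.20496542,  0.30008441],
       [-0.99415401, -0.10669833,  0.01653092, -0.06479134],
       [-0.00578798,  0.20554949,  0.97862961,  1.38379188],
       [ 0.        ,  0.        ,  0.        ,  1.        ]])}
side {'vertical_fov': 44.64356267486316, 'cx': 318.4895724339732, 'cy': 236.72775069309526, 'extrinsics': array([[-0.99240343,  0.07846419, -0.0947566 ,  0.47808633],
       [-0.12266457, -0.69008987,  0.71325267,  0.66514138],
       [-0.00942578,  0.71945767,  0.69447233,  0.7708366 ],
       [ 0.        ,  0.        ,  0.        ,  1.        ]])}
{'clock': 0.1, 'joint_pos': array([-1.37928589e+00,  1.81448110e-01,  1.60788385e+00, -1.36773890e-05,
        1.35382815e+00, -2.06321147e-01]), 'qd': array([-0.0013676 , -0.00090197, -0.00164018,  0.00077978, -0.00028168,
       -0.00090319]), 'joint_efforts': array([ 7.24385682e-04, -4.45876408e+01, -3.52235985e+01, -1.85338490e-04,
        4.17193995e-03, -1.34900662e-05]), 'position': array([ 0.22269441, -0.52971179,  0.30309632]), 'ee_rot': array([-3.07810733e+00, -6.20494293e-01,  2.74211916e-06]), 'force': array([0.67065791, 0.270421  , 0.52496102]), 'ft_torque': array([ 0.0064693 ,  0.0409261 , -0.00754218]), 'grip_force': 0.0, 'opening': 1.003144631005569}
```

View pics/top0.png

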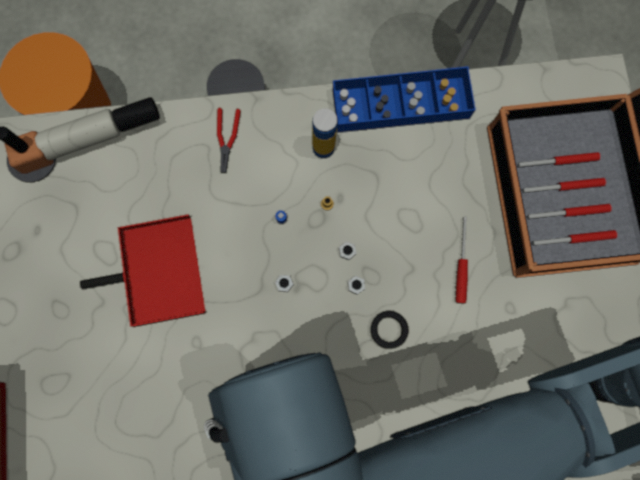

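View pics/side0.png

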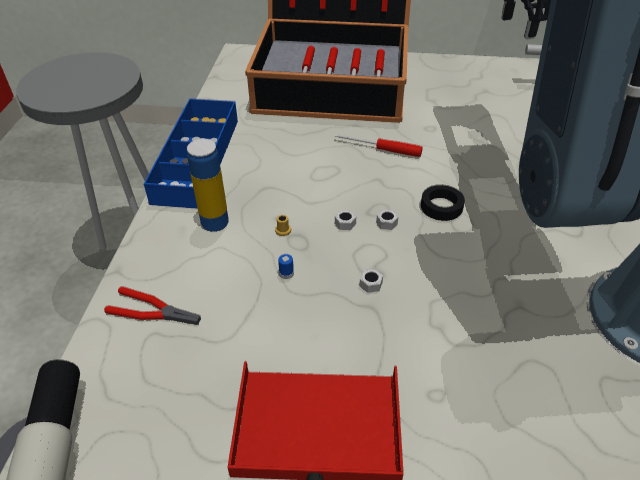

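The top view shows nuts at about (284,283), (347,250) and (357,285), the socket at (281,216), the bushing at (327,203), the tape at (390,329), and the pan on the left with its open side facing right. The side view shows the same nuts at (371,280), (346,219) and (387,218).

```bash
python3 - <<'E'
from h import *
t=cam('top');s=cam('side')
P=dict(n1=(284,283,371,278,.019),n2=(347,250,346,216,.019),n3=(357,285,387,215,.019),socket=(281,215,286,257,.038),bush=(327,202,283,218,.032),tape=(390,328,443,199,.025),panFarOpen=(191,216,246,363,.03),panNearOpen=(206,313,396,368,.03),panFarBack=(120,226,232,470,.03),panNearBack=(132,326,402,473,.03),can=(324,120,202,147,.18),drv=(461,258,0,0,.01))
for k,(a,b,c,d,z) in P.items(): print(k,w(t,a,b,z)[:2],w(s,c,d,z)[:2])
for c,n,b in((t,'t',(230,180,440,360)),(s,'s',(240,180,480,380))):
    x0,y0,x1,y1=b;im=cv2.resize(c['frame'][y0:y1,x0:x1],None,fx=3,fy=3,interpolation=2)
    cv2.imwrite(f'pics/c{n}.png',im[:,:,::-1])
E
```

```text
n1 [ 0.4791 -0.0202] [ 0.4782 -0.0156]
n2 [ 0.5382 -0.1693] [ 0.5352 -0.1699]
n3 [ 0.4569 -0.1819] [ 0.4571 -0.1816]
socket [ 0.6308 -0.0295] [ 0.6281 -0.0306]
bush [ 0.6511 -0.1364] [ 0.6516 -0.1365]
tape [ 0.3545 -0.2415] [ 0.3501 -0.2343]
panFarOpen [0.6528 0.1743] [0.6534 0.186 ]
panNearOpen [0.4304 0.1565] [0.431  0.1686]
panFarBack [0.6471 0.3359] [0.637  0.3479]
panNearBack [0.4197 0.3198] [0.419  0.3259]
can [ 0.7889 -0.1425] [ 0.7872 -0.1414]
drv [ 0.4934 -0.4245] [ 1.7537 -1.105 ]
```

View pics/ct.png

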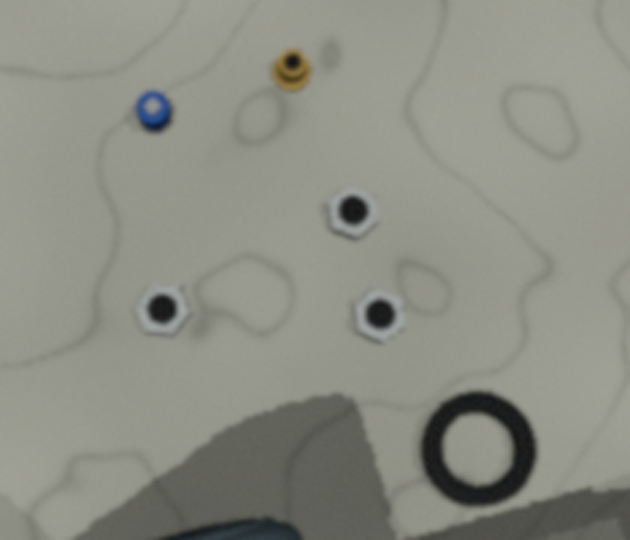

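The crop shows three clear nuts, with the socket and bushing at x ≈ 0.63–0.65 m, well away from +y sweep lanes. I'll push each nut with two fingertips about 20 mm apart, starting with the nut nearest the pan.

```bash
python3 -m inch '[[0,0,0.0198,0.53,0.95,-0.25,0.52],[0,0,0.0198,0.53,0.95,-0.25,0.52],[0,0,0.0198,0.53,0.95,-0.25,0.52],[0,0,0.0198,0.53,0.95,-0.25,0.52],[0,0,0.0198,0.53,0.95,-0.25,0.52],[0,0,0.0198,0.53,0.95,-0.25,0.52],[0,0,0.0198,0.53,0.95,-0.25,0.52],[0,0,0.0198,0.53,0.95,-0.25,0.52],[0,0,0.0198,0.53,0.95,-0.25,0.52],[0,0,0,0.53,0.95,-0.25,0.52],[0,0,0,0.53,0.95,-0.25,0.52],[0,0,0,0.53,0.95,-0.25,0.52],[0,0,0,0.53,0.95,-0.25,0.52],[0,0,0,0.53,0.95,-0.25,0.52],[0,0,0,0.53,0.95,-0.25,0.52],[0,0,0,0.53,0.95,-0.25,0.52],[0,0,0,0,0,0,0.52],[0,0,0,0,0,0,0.52]]' 20; python3 -c "
from h import *
c=cam('side','s1.png');print(r.state())"
```

```text
clock: 1.7
position: [0.4772, -0.0725, 0.1833]
ee_rot: [-2.275, -2.165, 0.001]
force: [-0.1, -0.7, 0.4]
opening: 0.239
grip_force: 0.0
{'clock': 1.75, 'joint_pos': array([-3.99403202e-01,  1.26049342e-01,  1.93624927e+00, -4.28064135e-04,
        1.08009498e+00, -3.47920488e-01]), 'qd': array([-3.73300008e-02, -1.41384110e-02,  5.91058327e-05, -1.39684398e-03,
       -3.80651738e-06, -6.23050166e-04]), 'joint_efforts': array([ 1.12415202e+00, -3.61481309e+01, -2.98489559e+01,  1.01602951e-01,
        5.13749677e-03,  6.05508196e-02]), 'position': array([ 0.47706271, -0.07360056,  0.1836259 ]), 'ee_rot': array([-2.27724098e+00, -2.16335722e+00,  1.04668627e-03]), 'force': array([ 0.06818604, -0.13097615, -0.01578463]), 'ft_torque': array([ 0.07678624, -0.00753682, -0.02364012]), 'grip_force': 0.0, 'opening': 0.23942166790252692}
```

View pics/s1.png

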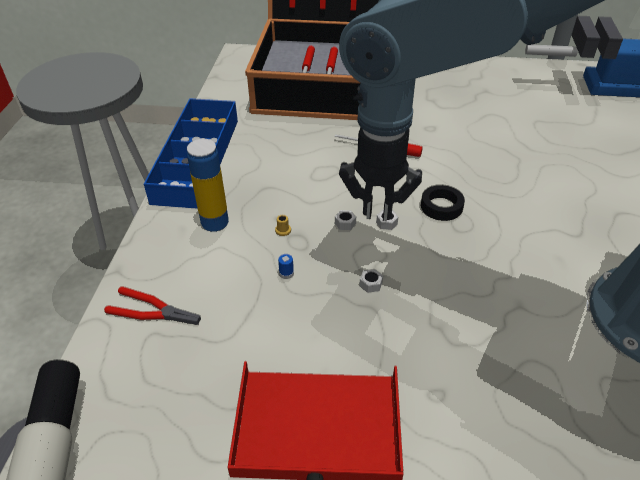

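The fingers are about 20 mm apart behind nut 1, which is at (371,280) in the side view. I'll lower them and push.

```bash
python3 -m inch '[[0,0,0,0,0,-0.67,0.52],[0,0,0,0,0,-0.67,0.52],[0,0,0,0,0,-0.67,0.52],[0,0,0,0,0,-0.67,0.52],[0,0,0,0,0,-0.67,0.52],[0,0,0,0,0,0,0.52],[0,0,0,0.005,0.1,0,0.52],[0,0,0,0.01,0.2,0,0.52],[0,0,0,0.01,0.2,0,0.52],[0,0,0,0.01,0.2,0,0.52],[0,0,0,0.01,0.2,0,0.52],[0,0,0,0.015,0.3,0,0.52],[0,0,0,0.015,0.3,0,0.52],[0,0,0,0.015,0.3,0,0.52],[0,0,0,0.015,0.3,0,0.52],[0,0,0,0.015,0.3,0,0.52],[0,0,0,0.015,0.3,0,0.52],[0,0,0,0.015,0.3,0,0.52],[0,0,0,0.01,0.2,0,0.52],[0,0,0,0.005,0.1,0,0.52]]'; python3 -c "
from h import *
c=cam('side','s2.png');f=c['frame'][180:480,220:540];cv2.imwrite('pics/s2.png',cv2.resize(f,None,fx=2,fy=2)[:,:,::-1]);print(r.state()['position'],r.state()['force'])"
```

```text
clock: 3.42
position: [0.482, 0.0259, 0.0833]
ee_rot: [-2.279, -2.162, 0.0]
force: [0.4, -1.8, 0.5]
opening: 0.24
grip_force: 0.7
[0.48194565 0.02601356 0.08324811] [-0.35747728  0.06070627 -0.02858555]
```

View pics/s2.png

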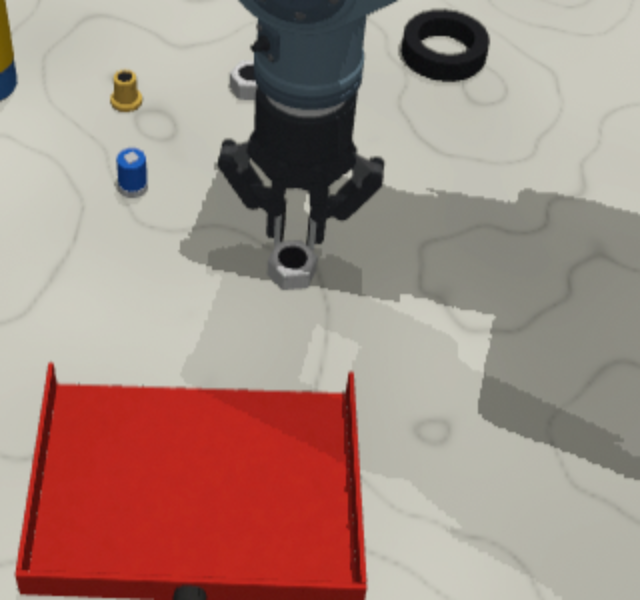

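The nut at crop (293,262) is seated against both fingertips, so I'll push on into the pan.

```bash
python3 -m inch '[[0,0,0,0.01,0.2,0,0.52],[0,0,0,0.02,0.4,0,0.52],[0,0,0,0.02,0.4,0,0.52],[0,0,0,0.02,0.4,0,0.52],[0,0,0,0.02,0.4,0,0.52],[0,0,0,0.02,0.4,0,0.52],[0,0,0,0.02,0.4,0,0.52],[0,0,0,0.02,0.4,0,0.52],[0,0,0,0.02,0.4,0,0.52],[0,0,0,0.02,0.4,0,0.52],[0,0,0,0.02,0.4,0,0.52],[0,0,0,0.02,0.4,0,0.52],[0,0,0,0.02,0.4,0,0.52],[0,0,0,0.02,0.4,0,0.52],[0,0,0,0.02,0.4,0,0.52],[0,0,0,0.02,0.4,0,0.52],[0,0,0,0.02,0.4,0,0.52],[0,0,0,0.02,0.4,0,0.52],[0,0,0,0.015,0.3,0,0.52],[0,0,0,0.005,0.1,0,0.52]]'; python3 -c "
from h import *
c=cam('side','s3.png');f=c['frame'][180:480,220:540];cv2.imwrite('pics/s3.png',cv2.resize(f,None,fx=2,fy=2)[:,:,::-1])"
```

```text
clock: 5.13
position: [0.4933, 0.2484, 0.0835]
ee_rot: [2.279, 2.163, 0.001]
force: [0.4, -0.4, 0.1]
opening: 0.24
grip_force: 0.4
```

View pics/s3.png

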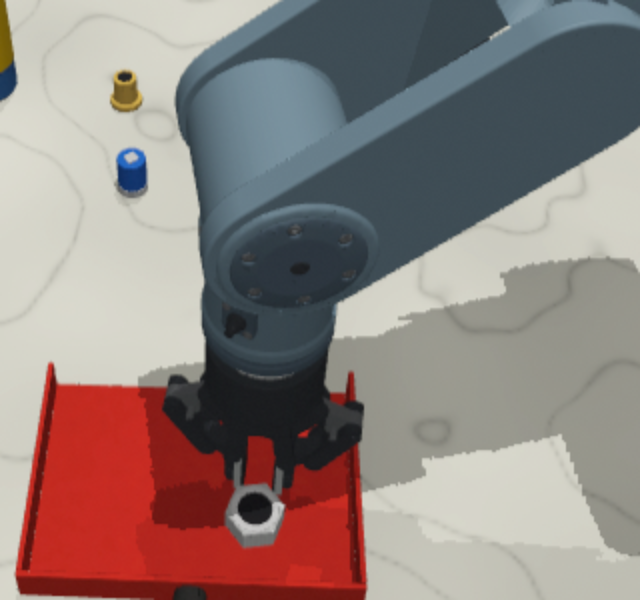

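Nut 1 is in the pan at crop (255,512). Next I'll back off, lift, and go behind the near-right nut 3.

```bash
python3 -m inch '[[0,0,0,0,-0.4,0,0.52],[0,0,0,0,-0.4,0.4,0.52],[0,0,0,0,-0.5,0.8,0.52],[0,0,0,0,-0.5,0.8,0.52],[0,0,0,-0.087,-0.96,0,0.52],[0,0,0,-0.087,-0.96,0,0.52],[0,0,0,-0.087,-0.96,0,0.52],[0,0,0,-0.087,-0.96,0,0.52],[0,0,0,-0.087,-0.96,0,0.52],[0,0,0,-0.087,-0.96,0,0.52],[0,0,0,-0.087,-0.96,0,0.52],[0,0,0,-0.087,-0.96,0,0.52],[0,0,0,-0.087,-0.96,0,0.52],[0,0,0,-0.087,-0.96,0,0.52],[0,0,0,-0.087,-0.96,0,0.52],[0,0,0,-0.087,-0.96,0,0.52],[0,0,0,-0.087,-0.96,0,0.52],[0,0,0,-0.087,-0.96,0,0.52],[0,0,0,-0.087,-0.96,0,0.52],[0,0,0,0,0,0,0.52]]'; python3 -m inch '[[0,0,0,0,0,0,0.52],[0,0,0,0,0,0,0.52]]'; python3 -c "
from h import *
c=cam('side');f=c['frame'][130:430,220:540];cv2.imwrite('pics/s4.png',cv2.resize(f,None,fx=2,fy=2)[:,:,::-1])"
```

```text
clock: 6.85
position: [0.4531, -0.2449, 0.1441]
ee_rot: [2.282, 2.154, -0.002]
force: [0.1, -0.8, 0.4]
opening: 0.237
grip_force: 0.0
clock: 7.02
position: [0.4531, -0.2392, 0.1431]
ee_rot: [-2.281, -2.159, -0.0]
force: [-0.3, 0.4, -0.4]
opening: 0.237
grip_force: 0.0
```

View pics/s4.png

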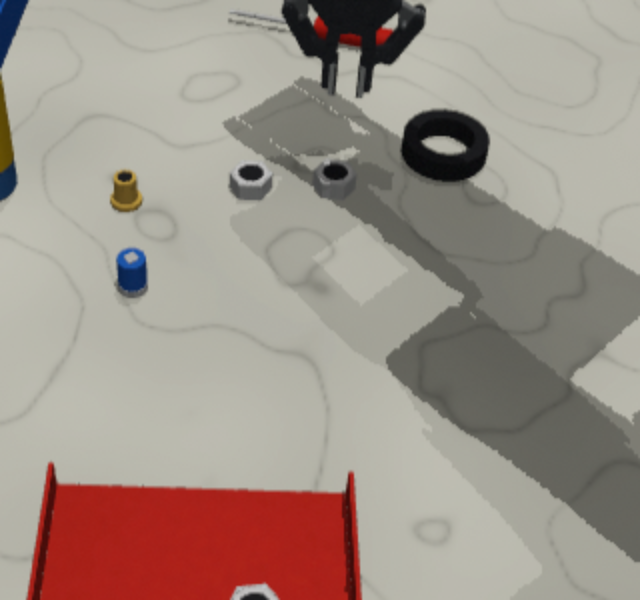

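The fingers stand behind nut 3, at crop (335,178). I'll lower and push in two calls.

```bash
python3 -m inch '[[0,0,0,0,0,-0.7,0.52],[0,0,0,0,0,-0.7,0.52],[0,0,0,0,0,-0.6,0.52],[0,0,0,0,0,0,0.52],[0,0,0,0.005,0.1,0,0.52],[0,0,0,0.01,0.2,0,0.52],[0,0,0,0.01,0.2,0,0.52],[0,0,0,0.01,0.2,0,0.52],[0,0,0,0.01,0.2,0,0.52],[0,0,0,0.02,0.4,0,0.52],[0,0,0,0.02,0.4,0,0.52],[0,0,0,0.02,0.4,0,0.52],[0,0,0,0.02,0.4,0,0.52],[0,0,0,0.02,0.4,0,0.52],[0,0,0,0.02,0.4,0,0.52],[0,0,0,0.02,0.4,0,0.52],[0,0,0,0.02,0.4,0,0.52],[0,0,0,0.02,0.4,0,0.52],[0,0,0,0.02,0.4,0,0.52],[0,0,0,0.02,0.4,0,0.52]]'; python3 -m inch '[[0,0,0,0.024,0.47,0,0.52],[0,0,0,0.024,0.47,0,0.52],[0,0,0,0.024,0.47,0,0.52],[0,0,0,0.024,0.47,0,0.52],[0,0,0,0.024,0.47,0,0.52],[0,0,0,0.024,0.47,0,0.52],[0,0,0,0.024,0.47,0,0.52],[0,0,0,0.024,0.47,0,0.52],[0,0,0,0.024,0.47,0,0.52],[0,0,0,0.024,0.47,0,0.52],[0,0,0,0.024,0.47,0,0.52],[0,0,0,0.024,0.47,0,0.52],[0,0,0,0.024,0.47,0,0.52],[0,0,0,0.024,0.47,0,0.52],[0,0,0,0.024,0.47,0,0.52],[0,0,0,0.024,0.47,0,0.52],[0,0,0,0.024,0.47,0,0.52],[0,0,0,0.024,0.47,0,0.52],[0,0,0,0.015,0.3,0,0.52],[0,0,0,0.005,0.2,0,0.52]]';python3 -c "
from h import *
c=cam('side');f=c['frame'][180:480,220:540];cv2.imwrite('pics/s5.png',cv2.resize(f,None,fx=2,fy=2)[:,:,::-1])"
```

```text
clock: 8.73
position: [0.462, -0.0789, 0.0834]
ee_rot: [-2.28, -2.161, 0.0]
force: [0.7, -1.0, -0.3]
opening: 0.239
grip_force: 0.5
clock: 10.4
position: [0.4751, 0.19, 0.0832]
ee_rot: [-2.278, -2.162, 0.001]
force: [-0.7, -0.2, 0.3]
opening: 0.238
grip_force: 0.4
```

View pics/s5.png

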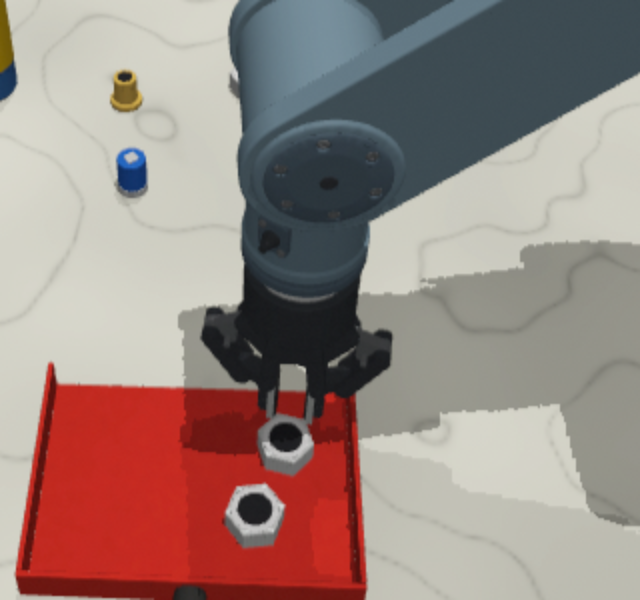

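Two nuts are in the pan, at crop (285,442) and (255,512). Now the last one.

```bash
python3 -m inch '[[0,0,0,0,-0.4,0,0.52],[0,0,0,0,-0.4,0.4,0.52],[0,0,0,0,-0.5,0.8,0.52],[0,0,0,0,-0.5,0.8,0.52],[0,0,0,0.15,-0.93,0,0.52],[0,0,0,0.15,-0.93,0,0.52],[0,0,0,0.15,-0.93,0,0.52],[0,0,0,0.15,-0.93,0,0.52],[0,0,0,0.15,-0.93,0,0.52],[0,0,0,0.15,-0.93,0,0.52],[0,0,0,0.15,-0.93,0,0.52],[0,0,0,0.15,-0.93,0,0.52],[0,0,0,0.15,-0.93,0,0.52],[0,0,0,0.15,-0.93,0,0.52],[0,0,0,0.15,-0.93,0,0.52],[0,0,0,0.15,-0.93,0,0.52],[0,0,0,0.15,-0.93,0,0.52],[0,0,0,0,0,0,0.52],[0,0,0,0,0,0,0.52],[0,0,0,0,0,0,0.52]]'
```

```text
clock: 12.12
position: [0.533, -0.2281, 0.1429]
ee_rot: [-2.28, -2.159, 0.0]
force: [1.0, 0.1, 0.6]
opening: 0.239
grip_force: 0.0
```

```bash
python3 -m inch '[[0,0,0,0,0,-0.7,0.52],[0,0,0,0,0,-0.7,0.52],[0,0,0,0,0,-0.6,0.52],[0,0,0,0,0,0,0.52],[0,0,0,0.005,0.1,0,0.52],[0,0,0,0.01,0.2,0,0.52],[0,0,0,0.01,0.2,0,0.52],[0,0,0,0.01,0.2,0,0.52],[0,0,0,0.01,0.2,0,0.52],[0,0,0,0.02,0.4,0,0.52],[0,0,0,0.02,0.4,0,0.52],[0,0,0,0.02,0.4,0,0.52],[0,0,0,0.02,0.4,0,0.52],[0,0,0,0.02,0.4,0,0.52],[0,0,0,0.02,0.4,0,0.52],[0,0,0,0.02,0.4,0,0.52],[0,0,0,0.02,0.4,0,0.52],[0,0,0,0.02,0.4,0,0.52],[0,0,0,0.02,0.4,0,0.52],[0,0,0,0.02,0.4,0,0.52]]'; python3 -m inch '[[0,0,0,0.024,0.47,0,0.52],[0,0,0,0.024,0.47,0,0.52],[0,0,0,0.024,0.47,0,0.52],[0,0,0,0.024,0.47,0,0.52],[0,0,0,0.024,0.47,0,0.52],[0,0,0,0.024,0.47,0,0.52],[0,0,0,0.024,0.47,0,0.52],[0,0,0,0.024,0.47,0,0.52],[0,0,0,0.024,0.47,0,0.52],[0,0,0,0.024,0.47,0,0.52],[0,0,0,0.024,0.47,0,0.52],[0,0,0,0.024,0.47,0,0.52],[0,0,0,0.024,0.47,0,0.52],[0,0,0,0.024,0.47,0,0.52],[0,0,0,0.024,0.47,0,0.52],[0,0,0,0.024,0.47,0,0.52],[0,0,0,0.024,0.47,0,0.52],[0,0,0,0.024,0.47,0,0.52],[0,0,0,0.015,0.3,0,0.52],[0,0,0,0.005,0.2,0,0.52]]'; python3 -m inch '[[0,0,0,0,-0.3,0,0.52],[0,0,0,0,-0.4,0,0.52],[0,0,0,0,-0.4,0.4,0.52],[0,0,0,0,-0.5,0.8,0.52],[0,0,0,0,-0.5,0.8,0.52],[0,0,0,0,-0.8,0.5,0.52],[0,0,0,0,-0.8,0,0.52],[0,0,0,0,-0.8,0,0.52],[0,0,0,0,-0.8,0,0.52],[0,0,0,0,0,0,0.52],[0,0,0,0,0,0,0.52],[0,0,0,0,0,0,0.52]]';python3 -c "
from h import *
c=cam('side','s6.png')"
```

```text
clock: 13.78
position: [0.542, -0.0678, 0.0834]
ee_rot: [-2.28, -2.161, 0.0]
force: [0.8, -0.4, 0.8]
opening: 0.24
grip_force: 0.6
clock: 15.45
position: [0.5553, 0.2013, 0.0832]
ee_rot: [-2.279, -2.162, 0.0]
force: [0.3, -1.5, 0.7]
opening: 0.241
grip_force: 0.4
clock: 16.45
position: [0.5553, 0.0399, 0.1583]
ee_rot: [-2.282, -2.159, 0.0]
force: [-0.9, 0.7, 0.1]
opening: 0.239
grip_force: 0.0
```

View pics/s6.png

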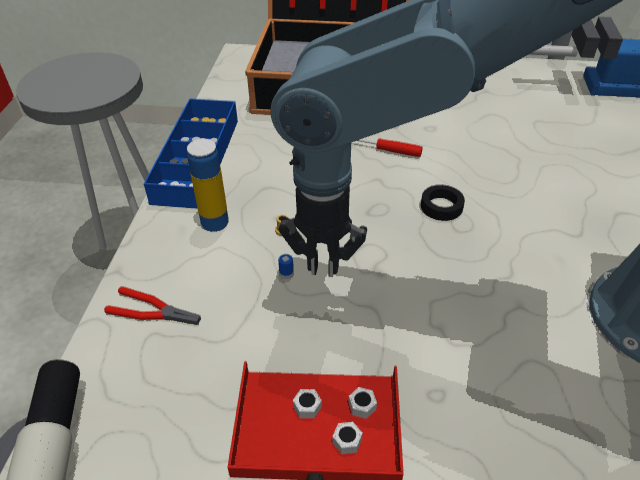

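All three nuts lie inside the pan at (307,402), (362,401) and (347,436). The socket, tape, can and pliers have not moved, and the arm is clear of everything.

```bash
python3 -c "
from h import *
c=cam('side')
for p in((307,400),(362,399),(347,434)):print(w(c,*p,.019))
print(r.sign_off())"
```

```text
[0.5556 0.23   0.019 ]
[0.4773 0.2192 0.019 ]
[0.494  0.2752 0.019 ]
the job is handed in; nothing more can be done
None
```

All three nuts were swept into the pan and lie wholly inside it, no bystander looked moved in the last picture (bushing mostly hidden behind the gripper), and the job was handed in at about 16.5 s; the sign-off returned no verdict.

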